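# Open the fume filter drawer and hold the damper shut

## Robot

A 6-joint arm with a two-finger parallel gripper is mounted at the origin on the work surface. World frame = base frame: x ahead of the robot, y to its left, z up, the work surface at z = 0. Lengths are in m, angles in rad, forces in N, time in s.
With the tool pointing down it reaches from about 0.35 to 0.775 m from the base axis. Payload 7.3 kg.
Tool frame: the origin (TCP) lies on the centre line of the jaws, within the pads' length; the fingertips stand ahead of it and the grasp point (between the pads) lies 11 mm behind it (robot.nose_length is the z of the fingertips in the tool frame, in m); z points along the fingers, y is the line along which they close (so a half turn about z gives the same grasp; the last joint's range is limited). The gripper opens to 92 mm and grips with 3 to 60 N. Pads are 19 mm wide; open, the fingers measure 130 mm over their backs; the gripper's body (75 mm by 190 mm) begins 47 mm behind the grasp point.
Start: joints at [1.108, 0.342, 1.524, -0, 1.275, -0.146], TCP at [0.164, 0.499, 0.213] pointing down, gripper open.
Joint ranges: [-2.53, 2.53], [-0.77, 2.02], [0.04, 2.7], [-1, 4.14], [0.28, 2.66], [-3.11, 3.11]. Speed limits (rad/s): [2.57, 2.57, 3.14, 3.14, 3.14, 3.14].

## Interface

Orientations are given as [roll, pitch, yaw] about the fixed x, y, z axes, in that order (R = Rz(yaw) Ry(pitch) Rx(roll)).
In Python, from cell import robot, cams gives the robot as it stands. The module is installed in compiled form; this text tells all that it offers.
- The arm moves only by the tool carry_out, never from a script. Its argument "deltas" is a list of rows, each a list of 7 numbers: the shift along the tool's x, y, z in cm, then the turn, a rotation vector about the tool's x, y, z in rad, then the opening, from 0 (shut) to 1 (fully open). A call has exactly 8 rows; each row shifts and turns the commanded pose from where the row before left it, along the tool's axes as they then stand; what a row does not reach is not made up. A row lasts 1/12 s, in which the tool goes at most 41.7 mm and 7.16 degrees, less where a joint would pass 70% of its speed; a pose out of reach is approached as far as the arm can. A call is refused whole if a number of a shift passes 4.17 or a number of a turn 0.125, either way. A call with a gripper value outside its range is refused whole. The fingers move at their own pace and stop on an object; "force" is the grip in N (left out, the last holds). Time passes only in rows, so rows that do not move let the fingers close, or fill a call up. It gives the time, the measured TCP pose, the force, the opening and the grip force at its end, in the units of the state.
- robot.observe(): the state, without advancing time (a new reading comes with each control period).
- cams.read_camera(name): name is "scene" or "top"; returns a dict with "image" (480x640x3 uint8, blue, green, red), "depth" (480x640 float32, m along the optical axis (not along the pixel's ray), 0 where there is no reading), "fx", "fy", "cx", "cy" (pixels), "world_to_cam" (4x4, takes a point from world to camera coordinates). Camera axes: x right, y up, looking along -z (the intrinsics and any distortion apply to the point x, -y, -z); pixel columns grow to the right and rows downward; lengths in m; the calibration is good to about 2 mm. A picture is of the moment at which its call begins.
- robot.hand_in(): hands the job in; it is judged then, once.
The state is a dict: "time": time; "qpos": joint angles; "qvel": joint speeds; "joint_efforts": joint torques, N m; "tool_pos": TCP position; "tool_rot": TCP orientation; "contact_force": force on the tool from outside, world axes, zero at the start; "torque": the same for the moment, N m; "opening": finger opening in m; "grip_force": force on a finger pad.
Only numpy, scipy, OpenCV 4.12 (cv2) and the standard library are available. Lean on these libraries where they do the work, as an engineer would, in place of code of your own. Each camera call takes 0.05 s, during which the arm holds its last target. There are 200 camera calls.

## Task

The fume cleaner on the soldering bench needs a new filter: pull its filter drawer out all the way to its stop and leave it open. Then press the red paddle of the spring-return damper lever down until the lever is level, in line with the green marks on its scale plates, and keep holding it there with the gripper: the program finishes while still holding the lever level, as it springs back up when let go. Leave the flux bottle, the roll of tape and the soldering board where they are.

Things in the scene. Friction and masses are not known exactly. Their poses are not given: they have to be found in the camera images.
- filter_cabinet: Fume-filter cabinet, blue sheet metal, fixed to the bench: 260 (x, depth) x 200 (y, width) x 150 mm high. Origin on the bench under the middle of its front face; x points from the front face to the back, z up. The front looks roughly to the robot; cabinet and damper unit may stand on either side (left or right) and are turned up to 0.2 rad.
- drawer (a joint): Travel of the filter drawer in m: 0 shut, 0.110 fully out at its hard stop; it slides along the cabinet's -x. It may start up to 40 mm out. It moves against about 2.5 N of friction plus 5 N per m/s, and stays where it is left. Drawer front is grey, 196 mm wide, from 7 to 143 mm above the bench, 12 mm thick; a pleated filter cartridge lies in the drawer.
- drawer_handle (a point): Middle of the drawer's handle: a straight black round bar 12 mm thick and 90 mm long (plus round ends), level, parallel to the cabinet's y; bar centre 125 mm above the bench (25 mm below the cabinet's top) and 43 mm clear of the drawer front (centre to face), held by two 10 mm posts 40 mm either side of the middle. Moves with the drawer. Its axes are those of the cabinet.
- damper_unit: Damper unit, grey box 150 (x) x 120 (y) x 100 mm high, fixed to the bench. Origin on the bench under the middle of its front face; x points from front to back, z up. The lever pivots on a cross pin parallel to y at x = +70, z = 125 mm of this frame, and reaches forward (towards -x) past the front face. Two white scale plates (16 x 4 x 90 mm, tops 170 mm above the bench) stand at x = 10, y = +-45 mm, each with a green band at the height of the pin.
- damper_lever (a joint): Angle of the damper lever in rad: 0 at rest, where it points 0.44 rad (25 degrees) up from level; grows as the paddle is pressed down; 0.44 is level (in line with the green bands), 0.75 the bottom stop. A spring returns it: about 1.3 N on the paddle at the start, 7 N at level, 11 N at the stop.
- lever_pad (a point): Middle of the top face of the red paddle at the lever's end, where to press: paddle 45 mm along the lever x 60 mm wide x 16 mm thick. The point lies 140 mm from the pivot pin along the lever and 8 mm above the lever's centre line; at rest about 192 mm above the bench, 133 mm when the lever is level and then at x = -70 mm of the damper unit. Its axes turn with the lever.
- flux_bottle: Bystander: small white bottle, 36 mm across, 75 mm tall, standing on the bench between the two units, in front. Origin at the centre of its underside.
- tape_roll: Bystander: roll of blue tape, 70 mm outside diameter, 20 mm high, lying flat on the bench to the left of the left-hand unit. Origin at the centre of its underside.
- solder_board: Bystander: pale soldering board 70 x 70 x 14 mm lying on the bench to the right of the right-hand unit. Origin at the centre of its underside.

How it is judged:
On the way, in this order (a step that is already met when the one before it is completed fails the run):
1. the filter drawer is pulled out to its stop (value of joint drawer above 0.103 m), for 0.2 s.
2. the damper lever is pressed level by the robot, the drawer still out (value of joint drawer above 0.103 m and value of joint damper_lever between 0.37 and 0.51 rad and contact force between any of the fingers, the arm and damper_lever above 2 N), for 0.5 s.
At the end, for the whole second after the job is handed in: The drawer is out to its stop (at least 103 of 110 mm), the damper lever is held still within 0.07 rad (4 degrees) of level (joint 0.37 to 0.51) by the robot pressing on it with more than 2 N, and bottle, tape and board are within 30 mm of where they started, the bottle upright (all of step 2 and velocity of joint damper_lever between -0.1 and 0.1 rad/s and distance of each of flux_bottle, tape_roll, solder_board from where it was at the start of the episode below 0.03 m and angle between flux_bottle's own z axis and vertical below 0.2 rad); the arm keeps its last pose, push and grip.
It fails at once if a bystander (bottle, tape roll or soldering board) is moved more than 30 mm or the bottle is knocked over (distance of any of flux_bottle, tape_roll, solder_board from where it was at the start of the episode above 0.03 m or angle between flux_bottle's own z axis and vertical above 0.5 rad).
It also fails if it takes over 56 s, if anything falls off the work surface, if the arm or the gripper's body presses on something with over 40 N, if the wrist force passes 120 N, or if a joint passes its speed limit or range.

## Working session

There is one attempt and no reset: what is moved stays moved. The work goes in short steps, Python scripts to look and compute and a tool call to move; the robot and the scene stay as the last step left them, time stands still between calls to the robot, and variables do not carry over. Pictures are saved under pics/ and viewed, at most 10 in all, crops included, and the job is handed in when it is done.

Besides the shell and the picture viewer there is one more tool, called as name([rows], argument=value, ...), one row to a line, values as JSON. carry_out: Moves the arm, as the interface text tells. Its arguments: {"type":"object","properties":{"deltas":{"type":"array","items":{"type":"array","items":{"type":"number"}}},"force":{"type":"number"}},"required":["deltas"]}

```bash
mkdir -p pics
python3 - <<'E'
from cell import robot, cams
import cv2,numpy as np
for n in("scene","top"):
    c=cams.read_camera(n); cv2.imwrite(f"pics/{n}0.png",c["image"]); np.savez(f"{n}0.npz",**c)
    print(n,c["fx"],c["fy"],c["cx"],c["cy"],c["world_to_cam"].round(3).tolist(),[k for k in c])
s=robot.observe();print(s,robot.nose_length)
E
```

```text
scene 613.716639974214 613.716639974214 313.46890026365844 236.23776705810766 [[-0.972, 0.233, 0.021, 0.617], [-0.152, -0.699, 0.699, -0.008], [0.177, 0.677, 0.715, -1.672], [0.0, 0.0, 0.0, 1.0]] ['image', 'depth', 'fx', 'fy', 'cx', 'cy', 'world_to_cam']
top 559.2273721401142 559.2273721401142 324.4099194412091 241.28532682711003 [[0.016, -1.0, 0.014, -0.025], [0.98, 0.019, 0.197, -0.636], [-0.197, 0.011, 0.98, -1.213], [0.0, 0.0, 0.0, 1.0]] ['image', 'depth', 'fx', 'fy', 'cx', 'cy', 'world_to_cam']
{'time': 0.1, 'qpos': array([ 1.10800904e+00,  3.42643475e-01,  1.52490059e+00, -1.08978812e-05,
        1.27540867e+00, -1.45985736e-01]), 'qvel': array([ 7.82799678e-06, -1.12710079e-03, -1.84451788e-03,  5.36082184e-04,
        3.52989972e-04, -2.08859037e-05]), 'joint_efforts': array([ 1.95729619e-03, -4.32000804e+01, -2.44696552e+01,  7.20707746e-02,
        5.26229327e-02, -3.37321057e-05]), 'tool_pos': array([0.16335858, 0.49854344, 0.21282674]), 'tool_rot': array([-3.14024552e+00, -1.87537482e-04,  2.82479415e+00]), 'contact_force': array([ 0.42130776, -0.72549995,  0.08854932]), 'torque': array([-0.02654367, -0.03974138,  0.01629452]), 'grip_force': 0.0, 'opening': 0.09175064288641122} 0.008
```

View pics/scene0.png

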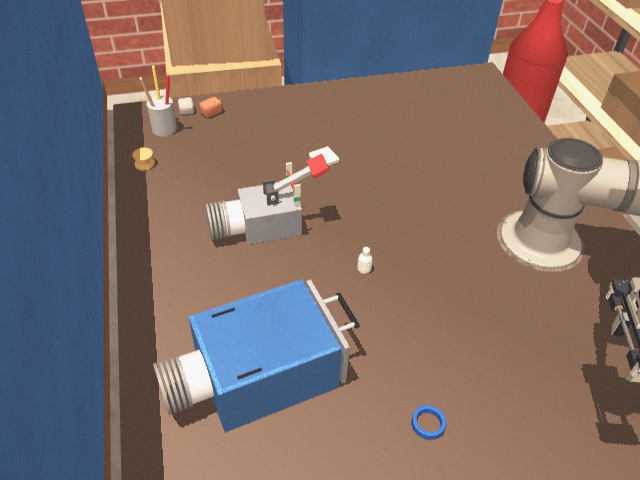

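View pics/top0.png

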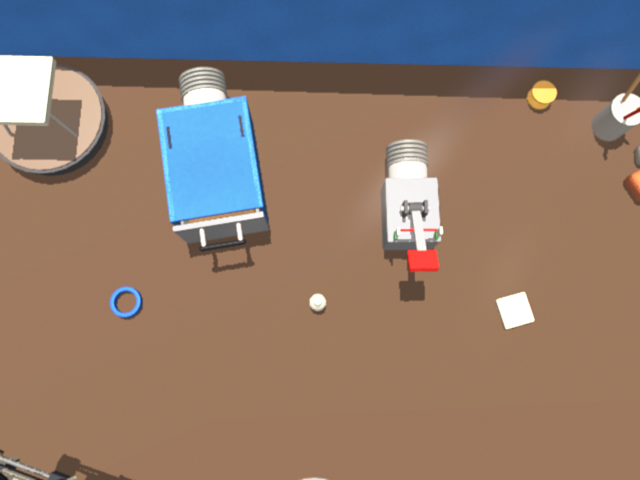

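The scene view shows the cabinet nearest the camera, with its handle at about (345,312), and the red paddle at (318,166). In the top view the cabinet is on the left (robot +y), its handle bar running (200,248)–(245,243). The paddle is at (423,261), bottle (318,302), tape (126,302), board (515,310).

```bash
cat > h.py <<'E'
import numpy as np,cv2
def ray(c,uv,z):
    """pixels -> world points on plane height z"""
    uv=np.atleast_2d(uv).astype(float); T=c["world_to_cam"]; R=T[:3,:3]; o=-R.T@T[:3,3]
    d=np.c_[(uv[:,0]-c["cx"])/c["fx"],-(uv[:,1]-c["cy"])/c["fy"],-np.ones(len(uv))]@R
    return o+d*((z-o[2])/d[:,2])[:,None]
def blob(m,roi):
    k=np.zeros_like(m);x0,y0,x1,y1=roi;k[y0:y1,x0:x1]=m[y0:y1,x0:x1]
    return max(cv2.findContours(k,0,1)[0],key=cv2.contourArea)[:,0,:]
E
python3 - <<'E'
from h import *
c=np.load("top0.npz"); im=c["image"]; hsv=cv2.cvtColor(im,cv2.COLOR_BGR2HSV)
bl=cv2.inRange(hsv,(95,150,130),(125,255,255))
b=blob(bl,(140,92,280,260)); w=ray(c,b,.15)[:,:2].astype(np.float32)
r=cv2.minAreaRect(w); print("cab",r,cv2.boxPoints(r).round(3).tolist())
dk=cv2.inRange(hsv,(0,0,0),(180,255,45)); h=blob(dk,(195,236,255,256)); print("dark bbox",cv2.boundingRect(h))
print("bar ends", ray(c,[[201,248],[245,243]],.125).round(3).tolist())
red=cv2.inRange(hsv,(0,180,150),(8,255,255))|cv2.inRange(hsv,(172,180,150),(180,255,255))
p=blob(red,(395,245,450,280)); r=cv2.minAreaRect(ray(c,p,.19)[:,:2].astype(np.float32)); print("pad",r)
g=cv2.inRange(hsv,(40,80,50),(85,255,255)); 
for roi in((380,215,405,250),(428,215,450,250)):
    try: q=blob(g,roi); print("green",q.mean(0),ray(c,q.mean(0),.125).round(3).tolist())
    except Exception as e: print(e)
gr=cv2.inRange(hsv,(0,0,120),(180,40,255)); q=blob(gr,(384,178,442,250)); r=cv2.minAreaRect(ray(c,q,.1)[:,:2].astype(np.float32)); print("box",r,cv2.boxPoints(r).round(3).tolist())
print("bottle",ray(c,[318,302],.06).round(3).tolist(),"tape",ray(c,[126,302],.01).round(3).tolist(),"board",ray(c,[515,310],.014).round(3).tolist())
big=cv2.resize(im[190:270,150:280],None,fx=6,fy=6,interpolation=cv2.INTER_CUBIC); 
big2=cv2.resize(im[160:300,360:480],None,fx=4,fy=4,interpolation=cv2.INTER_CUBIC)
cv2.imwrite("pics/z1.png",big)
E
```

```text
cab ((0.7886627912521362, 0.23820888996124268), (0.2362130582332611, 0.19923260807991028), 10.741412162780762) [[0.6539999842643738, 0.3140000104904175], [0.6909999847412109, 0.11800000071525574], [0.9229999780654907, 0.16200000047683716], [0.8859999775886536, 0.3580000102519989]]Traceback (most recent call last):
  File "<stdin>", line 6, in <module>
  File "h.py", line 9, in blob
    return max(cv2.findContours(k,0,1)[0],key=cv2.contourArea)[:,0,:]
           ~~~^^^^^^^^^^^^^^^^^^^^^^^^^^^^^^^^^^^^^^^^^^^^^^^^
ValueError: max() iterable argument is empty
```

Run:
```python
from h import *
c=np.load("top0.npz"); im=c["image"]; hsv=cv2.cvtColor(im,cv2.COLOR_BGR2HSV)
print("bar ends", ray(c,[[201,248],[245,243]],.125).round(3).tolist())
red=cv2.inRange(hsv,(0,180,150),(8,255,255))|cv2.inRange(hsv,(172,180,150),(180,255,255))
p=blob(red,(395,245,450,280)); r=cv2.minAreaRect(ray(c,p,.19)[:,:2].astype(np.float32)); print("pad",r)
g=cv2.inRange(hsv,(40,80,50),(85,255,255)); 
for roi in((380,215,405,250),(428,215,450,250)):
    try: q=blob(g,roi); print("green",q.mean(0),ray(c,q.mean(0),.125).round(3).tolist())
    except Exception as e: print(e)
gr=cv2.inRange(hsv,(0,0,120),(180,40,255)); q=blob(gr,(384,178,442,250)); r=cv2.minAreaRect(ray(c,q,.1)[:,:2].astype(np.float32)); print("box",r,cv2.boxPoints(r).round(3).tolist())
print("bottle",ray(c,[318,302],.06).round(3).tolist(),"tape",ray(c,[126,302],.01).round(3).tolist(),"board",ray(c,[515,310],.014).round(3).tolist())
big=cv2.resize(im[190:270,150:280],None,fx=5,fy=5,interpolation=cv2.INTER_CUBIC)
cv2.imwrite("pics/z1.png",big)
```

```text
bar ends [[0.604, 0.253, 0.125], [0.617, 0.158, 0.125]]
pad ((0.5754644274711609, -0.213954359292984), (0.04390383139252663, 0.06193393096327782), 3.6538100242614746)
green [394.66666667 236.77777778] [[0.637, -0.166, 0.125]]
green [435.64285714 235.42857143] [[0.641, -0.256, 0.125]]
box ((0.6970115900039673, -0.20989657938480377), (0.16421915590763092, 0.12675046920776367), 1.1797415018081665) [[0.6140000224113464, -0.14800000190734863], [0.6159999966621399, -0.2750000059604645], [0.7799999713897705, -0.2720000147819519], [0.777999997138977, -0.14499999582767487]]
bottle [[0.498, -0.002, 0.06]] tape [[0.495, 0.443, 0.01]] board [[0.491, -0.461, 0.014]]
```

View pics/z1.png

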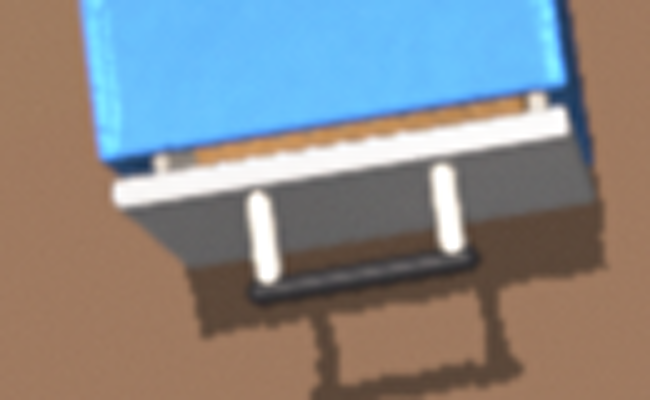

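The close crop shows the bar running (250,293)–(477,258), which is (200,248.6)–(245.4,241.6) in the full image. That puts the handle at about (0.6115, 0.206, 0.125) with cabinet yaw about 0.18, and the drawer is roughly 10 mm out. Next I turn the tool and travel above the handle.

carry_out([
  [0,0,0,0,0,0.125,0.3],
  [0,0,0,0,0,0.125,0.3],
  [0,0,0,0,0,0.125,0.3],
  [0,0,0,0,0,0.125,0.3],
  [0,0,0,0,0,0.125,0.3],
  [0,0,0,0,0,0.125,0.3],
  [0,0,0,0,0,0.125,0.3],
  [0,0,0,0,0,0.125,0.3],
], force=25)

```text
time: 0.77
tool_pos: [0.1634, 0.4986, 0.213]
tool_rot: [-3.141, 0.001, 1.819]
contact_force: [0.4, 0.6, -0.4]
opening: 0.0432
grip_force: 0.0
```

carry_out([
  [0,0,0,0,0,0.075,0.3],
  [-2.45,2.6,0,0,0,0,0.3],
  [-2.45,2.6,0,0,0,0,0.3],
  [-2.45,2.6,0,0,0,0,0.3],
  [-2.45,2.6,0,0,0,0,0.3],
  [-2.45,2.6,0,0,0,0,0.3],
  [-2.45,2.6,0,0,0,0,0.3],
  [-2.45,2.6,0,0,0,0,0.3],
])

```text
time: 1.43
tool_pos: [0.3742, 0.3613, 0.2132]
tool_rot: [-3.141, 0.0, 1.75]
contact_force: [-0.0, 0.7, -0.1]
opening: 0.0275
grip_force: 0.0
```

carry_out([
  [-2.45,2.6,0,0,0,0,0.3],
  [-2.45,2.6,0,0,0,0,0.3],
  [-2.45,2.6,0,0,0,0,0.3],
  [-2.45,2.6,0,0,0,0,0.3],
  [-2.45,2.6,0,0,0,0,0.3],
  [-2.45,2.6,0,0,0,0,0.3],
  [-2.45,2.6,0,0,0,0,0.3],
  [-2.45,2.6,0,0,0,0,0.3],
])

```text
time: 2.1
tool_pos: [0.6138, 0.2054, 0.2129]
tool_rot: [-3.141, -0.0, 1.75]
contact_force: [0.0, 0.7, -0.6]
opening: 0.0274
grip_force: 0.0
```

carry_out([
  [0,0,0,0,0,0,0.3],
  [0,0,0,0,0,0,0.3],
  [0,0,0,0,0,0,0.3],
  [0,0,0,0,0,0,0.3],
  [0,0,0,0,0,0,0.3],
  [0,0,0,0,0,0,0.3],
  [0,0,0,0,0,0,0.3],
  [0,0,0,0,0,0,0.3],
])

```text
time: 2.77
tool_pos: [0.6124, 0.2072, 0.2137]
tool_rot: [3.141, -0.0, 1.751]
contact_force: [-0.2, -0.8, -1.3]
opening: 0.0274
grip_force: 0.0
```

Run:
```python
from cell import robot, cams
from h import *
c=cams.read_camera("top"); cv2.imwrite("pics/t1.png",c["image"])
c=cams.read_camera("scene"); cv2.imwrite("pics/s1.png",cv2.resize(c["image"][230:430,180:430],None,fx=3,fy=3))
s=robot.observe(); print(s["tool_pos"],s["tool_rot"],s["opening"],s["contact_force"])
e=np.array([.6115,.206])-s["tool_pos"][:2]; y=s["tool_rot"][2]
print("tool xy cm to handle",100*(e@[np.cos(y),np.sin(y)]),100*(e@[np.sin(y),-np.cos(y)]))
```

```text
[0.61258185 0.20698516 0.21359178] [ 3.14134636e+00 -1.00819822e-04  1.75022163e+00] 0.027518315687566224 [-0.2150913   0.44483795  0.7070136 ]
tool xy cm to handle -0.0776271813340805 -0.12402936112111354
```

View pics/s1.png

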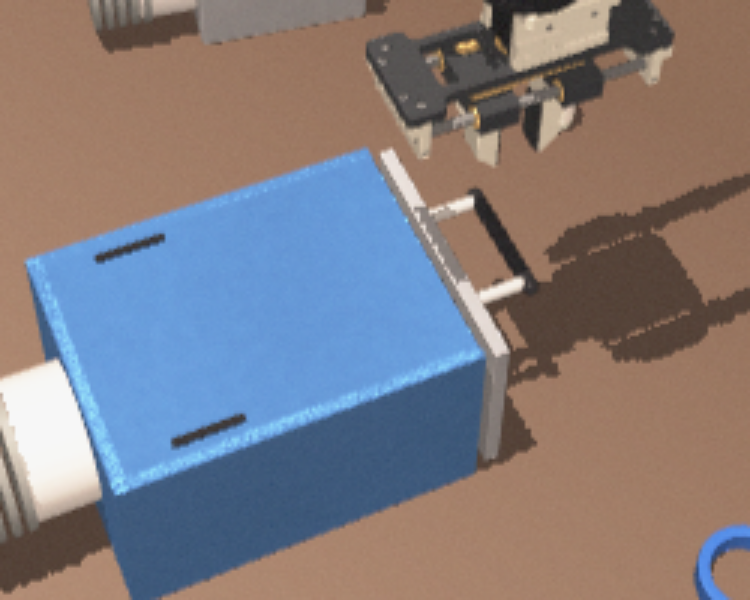

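The fingers hang over the bar, which runs (473,193)–(533,288) in this crop. I cross-check the handle from this view.

Run:
```python
from h import *
c=np.load("scene0.npz"); print(ray(c,[[337.7,294.3],[357.7,326]],.125).round(4))
p=ray(c,[[318,166]],.19);print(p)
```

```text
[[0.6209 0.162  0.125 ]
 [0.6018 0.2546 0.125 ]]
[[ 0.57760904 -0.20559292  0.19      ]]
```

carry_out([
  [0,-0.1,1.4,0,0,0,0.3],
  [0,0,1.4,0,0,0,0.3],
  [0,0,1.4,0,0,0,0.3],
  [0,0,1.4,0,0,0,0.3],
  [0,0,1.4,0,0,0,0.3],
  [0,0,1.4,0,0,0,0.3],
  [0,0,1.4,0,0,0,0.3],
  [0,0,0,0,0,0,0.3],
])

```text
time: 3.53
tool_pos: [0.61, 0.2062, 0.1123]
tool_rot: [-3.136, 0.0, 1.75]
contact_force: [0.3, -0.3, 0.1]
opening: 0.0277
grip_force: 0.0
```

carry_out([
  [0,0,0,0,0,0,0],
  [0,0,0,0,0,0,0],
  [0,0,0,0,0,0,0],
  [0,0,0,0,0,0,0],
  [0,0,0,0,0,0,0],
  [0,0,0,0,0,0,0],
  [0,0,0,0,0,0,0],
  [0,0,0,0,0,0,0],
])

```text
time: 4.2
tool_pos: [0.6128, 0.2068, 0.1178]
tool_rot: [3.138, -0.0, 1.75]
contact_force: [-1.1, 0.0, 8.0]
opening: 0.0005
grip_force: 3.7
```

Run:
```python
from cell import robot, cams
from h import *
c=cams.read_camera("scene"); a=cv2.resize(c["image"][220:420,200:400],None,fx=2,fy=2); np.savez("s2.npz",**c)
c=cams.read_camera("top"); b=cv2.resize(c["image"][130:330,120:320],None,fx=2,fy=2); np.savez("t2.npz",**c)
cv2.imwrite("pics/s2.png",np.hstack([a,b]))
s=robot.observe(); print(s["tool_pos"],s["tool_rot"],s["opening"],s["contact_force"],s["grip_force"])
```

```text
[0.61278087 0.2068137  0.11779402] [ 3.13770664e+00 -2.14956167e-04  1.74985997e+00] 0.0003535168534795268 [-1.52433927 -0.57566701  6.78864305] 3.71590968221426
```

View pics/s2.png

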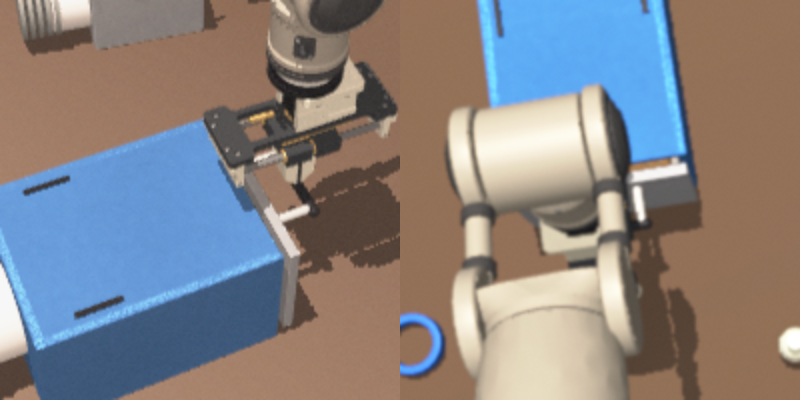

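The scene panel shows the gripper at the bar, with its visible end and post at (312,210), but the opening reads almost 0. A close crop should show whether the bar is between the fingers.

Run:
```python
from h import *
c=np.load("s2.npz"); cv2.imwrite("pics/s2z.png",cv2.resize(c["image"][270:340,300:400],None,fx=8,fy=8,interpolation=cv2.INTER_CUBIC))
T=c["world_to_cam"]; 
def pt(u,v):
    d=float(c["depth"][v,u]); p=np.array([(u-c["cx"])/c["fx"]*d,-(v-c["cy"])/c["fy"]*d,-d]); return (T[:3,:3].T@(p-T[:3,3])).round(3)
for u,v in[(353,318),(354,322),(351,314),(349,308),(347,304),(356,325)]: print(u,v,pt(u,v))
```

```text
353 318 [0.608 0.237 0.132]
354 322 [0.608 0.248 0.132]
351 314 [0.609 0.226 0.132]
349 308 [0.611 0.215 0.139]
347 304 [0.618 0.22  0.162]
356 325 [0.606 0.255 0.131]
```

View pics/s2z.png

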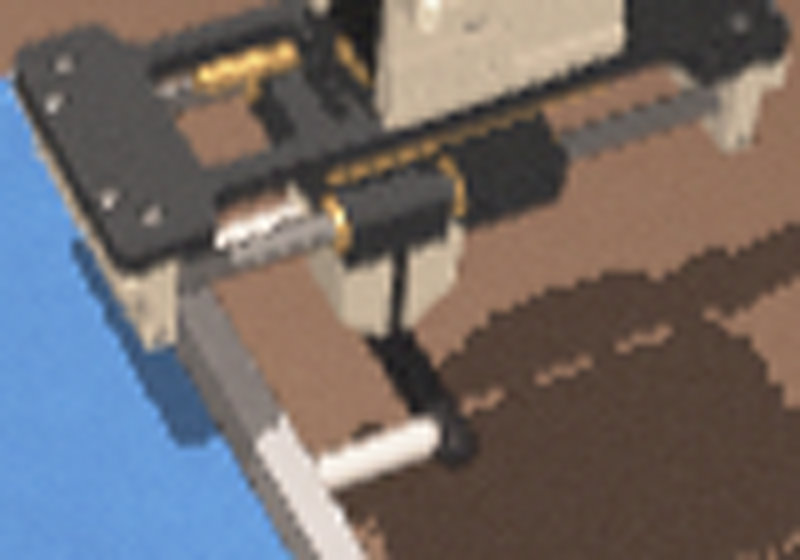

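Run:
```python
from h import *
c=np.load("s2.npz")
T=c["world_to_cam"]; print("cam",-T[:3,:3].T@T[:3,3])
def pt(u,v):
    d=float(c["depth"][v,u]); p=np.array([(u-c["cx"])/c["fx"]*d,-(v-c["cy"])/c["fy"]*d,-d]); return (T[:3,:3].T@(p-T[:3,3])).round(3)
for v in range(302,317,2): print(v,[(u,*pt(u,v)) for u in (344,347,349,351,354)])
```

```text
cam [0.8951411  0.98126662 1.18788905]
302 [(344, np.float64(0.635), np.float64(0.247), np.float64(0.207)), (347, np.float64(0.627), np.float64(0.244), np.float64(0.2)), (349, np.float64(0.613), np.float64(0.217), np.float64(0.163)), (351, np.float64(0.608), np.float64(0.216), np.float64(0.16)), (354, np.float64(0.6), np.float64(0.214), np.float64(0.156))]
304 [(344, np.float64(0.624), np.float64(0.219), np.float64(0.162)), (347, np.float64(0.618), np.float64(0.22), np.float64(0.162)), (349, np.float64(0.611), np.float64(0.213), np.float64(0.151)), (351, np.float64(0.607), np.float64(0.216), np.float64(0.154)), (354, np.float64(0.601), np.float64(0.216), np.float64(0.152))]
306 [(344, np.float64(0.624), np.float64(0.22), np.float64(0.157)), (347, np.float64(0.616), np.float64(0.216), np.float64(0.149)), (349, np.float64(0.611), np.float64(0.214), np.float64(0.145)), (351, np.float64(0.607), np.float64(0.215), np.float64(0.145)), (354, np.float64(0.6), np.float64(0.216), np.float64(0.145))]
308 [(344, np.float64(0.623), np.float64(0.219), np.float64(0.148)), (347, np.float64(0.616), n
[... 822 characters left out ...]
float64(0.563), np.float64(0.124), np.float64(-0.004))]
314 [(344, np.float64(0.588), np.float64(0.124), np.float64(-0.005)), (347, np.float64(0.616), np.float64(0.221), np.float64(0.128)), (349, np.float64(0.613), np.float64(0.225), np.float64(0.132)), (351, np.float64(0.609), np.float64(0.226), np.float64(0.132)), (354, np.float64(0.567), np.float64(0.135), np.float64(0.003))]
316 [(344, np.float64(0.591), np.float64(0.134), np.float64(0.0)), (347, np.float64(0.584), np.float64(0.135), np.float64(-0.0)), (349, np.float64(0.614), np.float64(0.23), np.float64(0.131)), (351, np.float64(0.61), np.float64(0.23), np.float64(0.131)), (354, np.float64(0.569), np.float64(0.141), np.float64(0.003))]
```

carry_out([
  [0,0,-0.5,0,0,0,0.3],
  [0,0,-1,0,0,0,0.3],
  [0,0,-1,0,0,0,0.3],
  [0,0,-1,0,0,0,0.3],
  [0,0,0,0,0,0,0.3],
  [0,0,0,0,0,0,0.3],
  [0,0,0,0,0,0,0.3],
  [0,0,0,0,0,0,0.3],
])

```text
time: 4.97
tool_pos: [0.6114, 0.2064, 0.1498]
tool_rot: [-3.14, -0.0, 1.75]
contact_force: [0.0, 0.4, 0.4]
opening: 0.0277
grip_force: 0.0
```

Run:
```python
from cell import robot,cams
from h import *
c=cams.read_camera("scene"); T=c["world_to_cam"]; s=robot.observe(); print(s["tool_pos"],s["opening"],s["contact_force"])
v,u=np.mgrid[0:480,0:640]; d=c["depth"]; P=np.stack([(u-c["cx"])/c["fx"]*d,-(v-c["cy"])/c["fy"]*d,-d],-1); W=(P-T[:3,3])@T[:3,:3]
t=s["tool_pos"]; y=s["tool_rot"][2]; D=W-t; a=D[...,0]*np.cos(y)+D[...,1]*np.sin(y); b=D[...,0]*np.sin(y)-D[...,1]*np.cos(y)
def st(n,m):
    z=W[...,2][m&(d>0)]; print(n,len(z),np.percentile(z,[1,3,10,50]).round(3) if len(z) else '')
hi=W[...,2]>.14
st("fingers",hi&(abs(a)<.012)&(abs(b)<.03)); st("body ends",(W[...,2]>.155)&(abs(b)>.05)&(abs(b)<.1)&(abs(a)<.06))
st("bracket",(W[...,2]>.155)&(abs(b)>.05)&(abs(b)<.1)&(a>.01)&(a<.05))
# bar centre
m=(abs(W[...,2]-.129)<.006)&(abs(a)<.05)&(abs(b)<.02); print("bar",np.median(W[m],0),m.sum(), np.median(b[m]))
cv2.imwrite("pics/s3.png",cv2.resize(c["image"][250:350,290:410],None,fx=6,fy=6,interpolation=cv2.INTER_CUBIC))
```

```text
[0.61140707 0.20641795 0.14974802] 0.027644399028148012 [-0.39105681  0.84456792 -0.60450145]
fingers 679 [0.165 0.169 0.178 0.292]
body ends 2001 [0.23  0.237 0.249 0.272]
bracket 828 [0.23  0.234 0.242 0.269]
bar [0.61211343 0.22791621 0.12851076] 179 0.004263711187151988
```

View pics/s3.png

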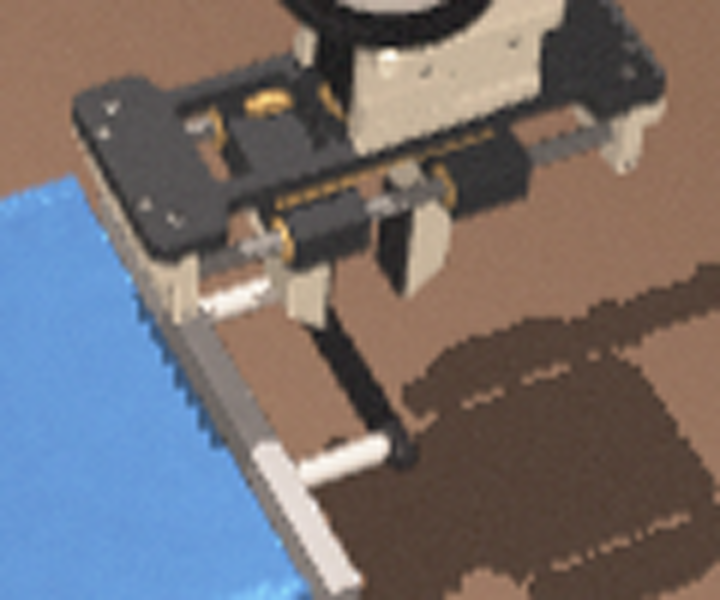

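The crop shows the open fingers above the bar, tips at about (305,320) and (405,290). Depth puts the tips at z≈0.163 and the body 0.08 above the reported TCP. The reported z is therefore about 21 mm too low, and the grasp was too high. I descend to a reported z of 0.093.

carry_out([
  [0,0.1,0.8,0,0,0,0.3],
  [0,0,0.8,0,0,0,0.3],
  [0,0,0.8,0,0,0,0.3],
  [0,0,0.8,0,0,0,0.3],
  [0,0,0.8,0,0,0,0.3],
  [0,0,0.8,0,0,0,0.3],
  [0,0,0.8,0,0,0,0.3],
  [0,0,0,0,0,0,0.3],
])

```text
time: 5.68
tool_pos: [0.6117, 0.2065, 0.0921]
tool_rot: [-3.138, 0.0, 1.75]
contact_force: [-0.6, -0.7, -0.3]
opening: 0.0275
grip_force: 0.0
```

carry_out([
  [0,0,0,0,0,0,0],
  [0,0,0,0,0,0,0],
  [0,0,0,0,0,0,0],
  [0,0,0,0,0,0,0],
  [0,0,0,0,0,0,0],
  [0,0,0,0,0,0,0],
  [0,0,0,0,0,0,0],
  [0,0,0,0,0,0,0],
])

```text
time: 6.35
tool_pos: [0.613, 0.2068, 0.095]
tool_rot: [3.141, -0.0, 1.75]
contact_force: [-0.3, -0.3, 4.1]
opening: 0.0108
grip_force: 25.0
```

Gripped: 25 N at an opening of 11 mm. Now I pull.

carry_out([
  [0,-0.5,0,0,0,0,0],
  [0,-1,0,0,0,0,0],
  [0,-1,0,0,0,0,0],
  [0,-1,0,0,0,0,0],
  [0,-1,0,0,0,0,0],
  [0,-1,0,0,0,0,0],
  [0,-1,0,0,0,0,0],
  [0,-1,0,0,0,0,0],
])

```text
time: 7.02
tool_pos: [0.5395, 0.1928, 0.095]
tool_rot: [3.139, 0.001, 1.75]
contact_force: [4.0, -2.5, 3.2]
opening: 0.0111
grip_force: 25.0
```

carry_out([
  [0,-0.5,0,0,0,0,0],
  [0,-0.2,0,0,0,0,0],
  [0,-0.2,0,0,0,0,0],
  [0,-0.2,0,0,0,0,0],
  [0,0,0,0,0,0,0],
  [0,0,0,0,0,0,0],
  [0,0,0,0,0,0,0],
  [0,0,0,0,0,0,0],
])

```text
time: 7.68
tool_pos: [0.5288, 0.1908, 0.095]
tool_rot: [3.14, 0.001, 1.75]
contact_force: [1.6, -4.1, 6.1]
opening: 0.0108
grip_force: 25.0
```

carry_out([
  [0,-0.2,0,0,0,0,0],
  [0,-0.2,0,0,0,0,0],
  [0,-0.2,0,0,0,0,0],
  [0,-0.2,0,0,0,0,0],
  [0,0,0,0,0,0,0],
  [0,0,0,0,0,0,0],
  [0,0,0,0,0,0,0],
  [0,0,0,0,0,0,0],
])

```text
time: 8.35
tool_pos: [0.5211, 0.1893, 0.095]
tool_rot: [3.14, 0.001, 1.75]
contact_force: [1.7, -5.6, 5.8]
opening: 0.0112
grip_force: 25.0
```

carry_out([
  [0,-0.2,0,0,0,0,0],
  [0,-0.2,0,0,0,0,0],
  [0,-0.2,0,0,0,0,0],
  [0,0,0,0,0,0,0],
  [0,0,0,0,0,0,0],
  [0,0,0,0,0,0,0],
  [0,0,0,0,0,0,0],
  [0,0,0,0,0,0,0],
])

```text
time: 9.02
tool_pos: [0.5152, 0.1882, 0.095]
tool_rot: [3.14, 0.001, 1.75]
contact_force: [1.6, -4.9, 6.5]
opening: 0.0113
grip_force: 25.0
```

carry_out([
  [0,-0.2,0,0,0,0,0],
  [0,-0.2,0,0,0,0,0],
  [0,-0.2,0,0,0,0,0],
  [0,0,0,0,0,0,0],
  [0,0,0,0,0,0,0],
  [0,0,0,0,0,0,0],
  [0,0,0,0,0,0,0],
  [0,0,0,0,0,0,0],
])

```text
time: 9.68
tool_pos: [0.5128, 0.1877, 0.095]
tool_rot: [3.133, 0.001, 1.749]
contact_force: [13.6, -2.6, -3.6]
opening: 0.0112
grip_force: 25.0
```

The pull force rose to 14 N and the motion stopped, so the drawer is at its stop. I release, rise and check.

carry_out([
  [0,0,0,0,0,0,0.3],
  [0,0,0,0,0,0,0.3],
  [0,0,0,0,0,0,0.3],
  [0,0,0,0,0,0,0.3],
  [0,0,-1,0,0,0,0.3],
  [0,0,-2,0,0,0,0.3],
  [0,0,-3,0,0,0,0.3],
  [0,0,-3,0,0,0,0.3],
])

```text
time: 10.35
tool_pos: [0.5075, 0.1879, 0.1854]
tool_rot: [-3.139, -0.0, 1.75]
contact_force: [-0.1, 1.2, -0.3]
opening: 0.0274
grip_force: 0.0
```

carry_out([
  [0,0,-3,0,0,0,0],
  [0,0,-2,0,0,0,0],
  [0,0,0,0,0,0,0],
  [0,0,0,0,0,0,0],
  [0,0,0,0,0,0,0],
  [0,0,0,0,0,0,0],
  [0,0,0,0,0,0,0],
  [0,0,0,0,0,0,0],
])

```text
time: 11.02
tool_pos: [0.508, 0.1878, 0.2335]
tool_rot: [-3.14, -0.0, 1.75]
contact_force: [0.4, 1.1, 0.2]
opening: 0.0004
grip_force: 0.0
```

```bash
cat >> h.py <<'E'
def cloud(c):
    T=c["world_to_cam"]; v,u=np.mgrid[0:480,0:640]; d=c["depth"]
    return (np.stack([(u-c["cx"])/c["fx"]*d,-(v-c["cy"])/c["fy"]*d,-d],-1)-T[:3,3])@T[:3,:3]
E
python3 - <<'E'
from cell import robot,cams
from h import *
c=cams.read_camera("scene"); s=robot.observe(); print(s["tool_pos"],s["tool_rot"],s["opening"])
c0=np.load("scene0.npz")
# drawer front top edge along cabinet x; before and after
d=np.array([np.cos(.185),np.sin(.185)])
for k in(c0,c):
    W=cloud(k); q=(W[...,:2]-[.6115,.207])@d; n=(W[...,:2]-[.6115,.207])@[-d[1],d[0]]
    m=(abs(W[...,2]-.130)<.004)&(n>.02)&(n<.045)&(q>-.15)&(q<.012)
    print("bar q",np.median(q[m]),m.sum())
# red paddle
hsv=cv2.cvtColor(c["image"],cv2.COLOR_BGR2HSV); W=cloud(c)
red=cv2.inRange(hsv,(0,180,120),(8,255,255))|cv2.inRange(hsv,(172,180,120),(180,255,255))
m=(red>0)&(abs(W[...,0]-.575)<.07)&(abs(W[...,1]+.21)<.07)&(W[...,2]>.15); print("pad",m.sum(),np.median(W[m],0),W[m].min(0),W[m].max(0))
c=cams.read_camera("top"); np.savez("t3.npz",**c); W=cloud(c); hsv=cv2.cvtColor(c["image"],cv2.COLOR_BGR2HSV)
red=cv2.inRange(hsv,(0,180,120),(8,255,255))|cv2.inRange(hsv,(172,180,120),(180,255,255))
m=(red>0)&(abs(W[...,0]-.575)<.07)&(abs(W[...,1]+.21)<.07)&(W[...,2]>.15); print("pad top",m.sum(),np.median(W[m],0))
E
```

```text
[0.50810774 0.18776402 0.23366411] [-3.14001150e+00 -3.78281842e-05  1.74980054e+00] 0.0003367186520155043
bar q 0.0032708745863239083 58
bar q -0.08773368413635078 94
pad 33 [ 0.57948014 -0.18411851  0.18788147] [ 0.55622647 -0.19064112  0.17092309] [ 0.59329629 -0.17868962  0.1965947 ]
pad top 598 [ 0.57326478 -0.21344423  0.19385739]
```

Run:
```python
from h import *
from cell import cams
d=np.array([np.cos(.185),np.sin(.185)]); c=cams.read_camera("scene"); np.savez("s4.npz",**c)
for k in(np.load("scene0.npz"),c):
    W=cloud(k); V=k["image"].max(2); q=(W[...,:2]-[.6115,.207])@d; n=(W[...,:2]-[.6115,.207])@[-d[1],d[0]]
    for lo,hi in((.015,.035),(.03,.05)):
        m=(V<70)&(W[...,2]>.11)&(W[...,2]<.14)&(n>lo)&(n<hi)&(q>-.2)&(q<.02); print("bar",m.sum(),np.percentile(q[m],[10,50,90]).round(4))
    m=(V>90)&(abs(W[...,2]-.143)<.003)&(n>.06)&(n<.095)&(q>-.1)&(q<.07); print("front top",m.sum(),np.percentile(q[m],[5,50,95]).round(4))
cv2.imwrite("pics/s4.png",c["image"][130:430,160:460].repeat(2,0).repeat(2,1))
```

```text
bar 37 [-0.0014  0.0033  0.0064]
bar 28 [-0.0015  0.0018  0.0052]
front top 64 [0.0453 0.0511 0.0565]
bar 35 [-0.1037 -0.0981 -0.0952]
bar 26 [-0.1041 -0.1003 -0.0963]
front top 74 [-0.0557 -0.0506  0.066 ]
```

View pics/s4.png

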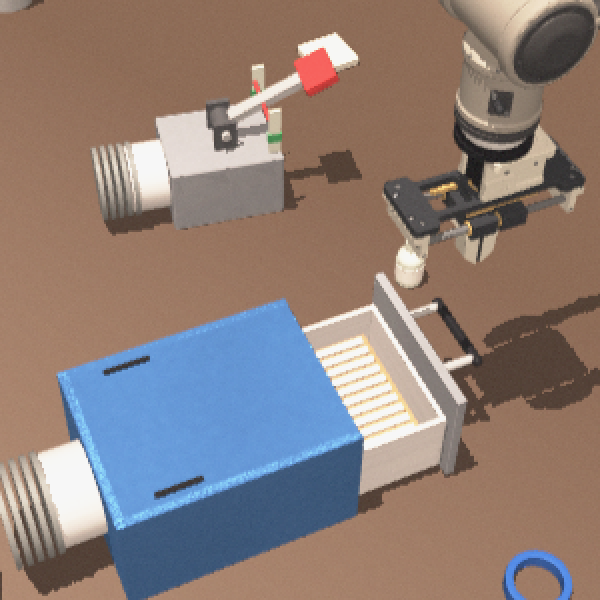

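The drawer is fully open: it travelled about 102 mm from a start about 8 mm out, and the stop was felt. The bottle stands untouched at (410,265) in the crop and the paddle is at (316,72). Next I turn the closed gripper and move above the paddle.

carry_out([
  [0,0,0,0,0,0.125,0],
  [0,0,0,0,0,0.125,0],
  [0,0,0,0,0,0.125,0],
  [0,0,0,0,0,0.125,0],
  [0,0,0,0,0,0.125,0],
  [0,0,0,0,0,0.125,0],
  [0,0,0,0,0,0.125,0],
  [0,0,0,0,0,0.125,0],
])

```text
time: 11.83
tool_pos: [0.5084, 0.1878, 0.2342]
tool_rot: [-3.141, 0.0, 0.744]
contact_force: [-0.3, 0.7, -0.3]
opening: -0.0
grip_force: 0.0
```

carry_out([
  [0,0,0,0,0,0.125,0],
  [0,0,0,0,0,0.125,0],
  [0,0,0,0,0,0.125,0],
  [0,0,0,0,0,0.125,0],
  [0,0,0,0,0,0.125,0],
  [0,0,0,0,0,0.075,0],
  [0,0,0,0,0,0,0],
  [0,0,0,0,0,0,0],
])

```text
time: 12.5
tool_pos: [0.5084, 0.1878, 0.2343]
tool_rot: [-3.142, 0.0, 0.052]
contact_force: [-0.6, 0.3, 0.4]
opening: 0.0005
grip_force: 0.0
```

carry_out([
  [0.26,3.1,0,0,0,0,0],
  [0.26,3.1,0,0,0,0,0],
  [0.26,3.1,0,0,0,0,0],
  [0.26,3.1,0,0,0,0,0],
  [0.26,3.1,0,0,0,0,0],
  [0.26,3.1,0,0,0,0,0],
  [0.26,3.1,0,0,0,0,0],
  [0.26,3.1,0,0,0,0,0],
])

```text
time: 13.17
tool_pos: [0.5415, -0.0604, 0.2344]
tool_rot: [-3.141, -0.0, 0.053]
contact_force: [1.2, 0.8, -0.0]
opening: 0.0005
grip_force: 0.0
```

carry_out([
  [0.26,3.1,0,0,0,0,0],
  [0.26,3.1,0,0,0,0,0],
  [0.26,3.1,0,0,0,0,0],
  [0.26,3.1,0,0,0,0,0],
  [0.26,3.1,0,0,0,0,0],
  [0,0,0,0,0,0,0],
  [0,0,0,0,0,0,0],
  [0,0,0,0,0,0,0],
])

```text
time: 13.83
tool_pos: [0.562, -0.2126, 0.2341]
tool_rot: [-3.141, 0.001, 0.051]
contact_force: [-0.2, 0.8, 0.0]
opening: 0.0006
grip_force: 0.0
```

carry_out([
  [0,0,1,0,0,0,0],
  [0,0,1,0,0,0,0],
  [0,0,1,0,0,0,0],
  [0,0,1,0,0,0,0],
  [0,0,1,0,0,0,0],
  [0,0,1,0,0,0,0],
  [0,0,0,0,0,0,0],
  [0,0,0,0,0,0,0],
])

```text
time: 14.5
tool_pos: [0.5624, -0.2127, 0.1739]
tool_rot: [-3.141, 0.0, 0.05]
contact_force: [0.5, -0.0, 2.1]
opening: 0.0004
grip_force: 1.1
```

carry_out([
  [0,0,0.8,0,0,0,0],
  [0,0,0.8,0,0,0,0],
  [0,0,0.8,0,0,0,0],
  [0,0,0.8,0,0,0,0],
  [0,0,0.8,0,0,0,0],
  [0,0,0.8,0,0,0,0],
  [0,0,0.4,0,0,0,0],
  [0,0,0,0,0,0,0],
])

```text
time: 15.17
tool_pos: [0.5612, -0.2131, 0.1211]
tool_rot: [-3.141, 0.002, 0.05]
contact_force: [-4.9, -1.5, 6.7]
opening: 0.0004
grip_force: 3.2
```

carry_out([
  [0,0,0,0,0,0,0],
  [0,0,0,0,0,0,0],
  [0,0,0,0,0,0,0],
  [0,0,0,0,0,0,0],
  [0,0,0,0,0,0,0],
  [0,0,0,0,0,0,0],
  [0,0,0,0,0,0,0],
  [0,0,0,0,0,0,0],
])

```text
time: 15.83
tool_pos: [0.5614, -0.2131, 0.1222]
tool_rot: [-3.141, 0.002, 0.05]
contact_force: [-4.5, -0.5, 5.4]
opening: 0.0004
grip_force: 3.2
```

Run:
```python
from cell import robot,cams
from h import *
c=cams.read_camera("scene"); s=robot.observe(); print(s["tool_pos"],s["contact_force"])
W=cloud(c); hsv=cv2.cvtColor(c["image"],cv2.COLOR_BGR2HSV)
red=cv2.inRange(hsv,(0,180,100),(8,255,255))|cv2.inRange(hsv,(172,180,100),(180,255,255))
m=(red>0)&(abs(W[...,0]-.56)<.07)&(abs(W[...,1]+.21)<.07)&(W[...,2]>.08)
print(m.sum(),np.percentile(W[m],[2,50,98],axis=0).round(3))
p=W[m]; top=p; A=np.c_[top[:,:2],np.ones(len(top))]; print("plane",np.linalg.lstsq(A,top[:,2],rcond=None)[0].round(3))
cv2.imwrite("pics/s5.png",cv2.resize(c["image"][140:260,230:370],None,fx=5,fy=5,interpolation=cv2.INTER_CUBIC))
```

```text
[ 0.56137692 -0.21313011  0.12221135] [-3.74538386 -1.02116709  6.13999279]
98 [[ 0.543 -0.237  0.125]
 [ 0.569 -0.191  0.133]
 [ 0.585 -0.181  0.138]]
plane [-0.045 -0.033  0.152]
```

View pics/s5.png

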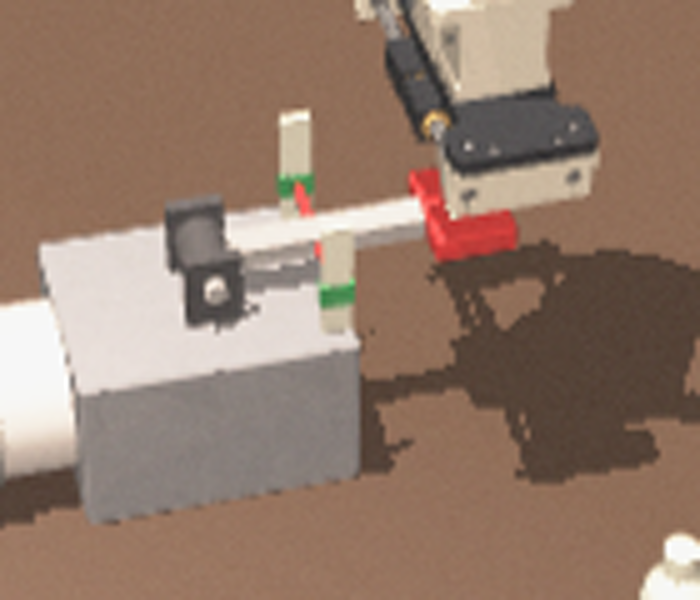

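The crop shows the lever lying nearly between the green bands, at (295,185) and (337,293), with the gripper on the red paddle at (470,225). The pad measures about 0.134 and still tilts up slightly, so I press about 2.5 mm further.

carry_out([
  [0,0,0.1,0,0,0,0],
  [0,0,0.1,0,0,0,0],
  [0,0,0.05,0,0,0,0],
  [0,0,0,0,0,0,0],
  [0,0,0,0,0,0,0],
  [0,0,0,0,0,0,0],
  [0,0,0,0,0,0,0],
  [0,0,0,0,0,0,0],
])

```text
time: 16.55
tool_pos: [0.5614, -0.2132, 0.1198]
tool_rot: [-3.142, 0.001, 0.05]
contact_force: [-3.8, -0.4, 6.6]
opening: 0.0006
grip_force: 3.5
```

carry_out([
  [0,0,0,0,0,0,0],
  [0,0,0,0,0,0,0],
  [0,0,0,0,0,0,0],
  [0,0,0,0,0,0,0],
  [0,0,0,0,0,0,0],
  [0,0,0,0,0,0,0],
  [0,0,0,0,0,0,0],
  [0,0,0,0,0,0,0],
])

```text
time: 17.22
tool_pos: [0.5614, -0.2132, 0.1198]
tool_rot: [-3.142, 0.001, 0.05]
contact_force: [-4.9, -0.8, 6.8]
opening: 0.0004
grip_force: 3.5
```

Run:
```python
from cell import robot,cams
from h import *
c=cams.read_camera("scene"); s=robot.observe(); print(s["tool_pos"],s["contact_force"])
W=cloud(c); hsv=cv2.cvtColor(c["image"],cv2.COLOR_BGR2HSV)
red=cv2.inRange(hsv,(0,180,100),(8,255,255))|cv2.inRange(hsv,(172,180,100),(180,255,255))
m=(red>0)&(abs(W[...,0]-.56)<.07)&(abs(W[...,1]+.21)<.07)&(W[...,2]>.128); p=W[m]
print(len(p),np.median(p,0)); print(np.linalg.lstsq(np.c_[p[:,:2],np.ones(len(p))],p[:,2],rcond=None)[0].round(3))
# lever top slope
L=(hsv[...,1]<60)&(hsv[...,2]>150)&(abs(W[...,1]+.211-(W[...,0]-.63)*.05)<.012)&(W[...,0]>.60)&(W[...,0]<.67)&(W[...,2]>.11)&(W[...,2]<.2)
q=W[L]; print(len(q),np.median(q,0),np.polyfit(q[:,0],q[:,2],1))
c=cams.read_camera("top"); W=cloud(c); hsv=cv2.cvtColor(c["image"],cv2.COLOR_BGR2HSV)
h2=cv2.inRange(hsv,(0,0,170),(180,60,255)); 
print("bottle now",ray(c,blob(h2,(300,285,336,320)).mean(0),.06))
c0=np.load("top0.npz");h0=cv2.inRange(cv2.cvtColor(c0["image"],cv2.COLOR_BGR2HSV),(0,0,170),(180,60,255));print("before",ray(c0,blob(h0,(300,285,336,320)).mean(0),.06))
```

```text
[ 0.56145761 -0.2131278   0.11982134] [-3.64541379  0.27372363  7.49664434]
78 [ 0.56732172 -0.19429888  0.13233153]
[-0.005 -0.016  0.132]
156 [ 0.63809909 -0.20785572  0.12896141] [-0.00624173  0.13217457]
bottle now [[ 0.49902613 -0.00067084  0.06      ]]
before [[ 4.98345183e-01 -3.66603306e-04  6.00000000e-02]]
```

The lever slope is about 0.006 rad, the pressing force about 7 N, and the bottle has not moved. Handing in.

```bash
python3 -c "
from cell import robot
print(robot.hand_in())"
```

```text
the job is handed in; nothing more can be done
None
```

The job is handed in: the filter drawer is out at its stop and the gripper is holding the damper lever level with about 7 N; the bottle has not moved, and the arm stayed clear of the tape and board, though I did not re-measure those two.

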